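Find the rocking well cover and press it home

ROBOT

A 6-joint arm with a two-finger parallel gripper is mounted at the origin on a cart in front of the work surface, level with it; the furniture and walls round the work are solid. World frame = base frame: x ahead of the robot, y to its left, z up, the work surface at z = 0. Lengths are in mm, angles in rad, forces in N, time in s.
With the tool pointing down it reaches from about 325 to 875 mm from the base axis. Payload 4.4 kg.
Tool frame: the origin (TCP) lies on the centre line of the jaws, within the pads' length; the fingertips stand ahead of it and the grasp point (between the pads) lies 6 mm ahead of it (ctrl.tcp_to_tips is the z of the fingertips in the tool frame, in mm); z points along the fingers, y is the line along which they close (so a half turn about z gives the same grasp; the last joint's range is limited). The gripper opens to 85 mm and grips with 20 to 120 N. Pads are 22 mm wide; open, the fingers measure 114 mm over their backs; the gripper's body (76 mm by 85 mm) begins 54 mm behind the grasp point. The pads swing forward as they close: fully open they stand 13 mm farther back than shut.
Start: joints at [-1.448, 0.207, 1.542, -0, 1.393, -0.15], TCP at [155.463, -553.587, 256.282] pointing down, gripper open.
Joint ranges: [-2.73, 2.73], [-0.86, 2.22], [0.23, 2.46], [-1.11, 4.25], [0.08, 2.63], [-2.82, 2.82]. Speed limits (rad/s): [2.79, 2.79, 3.14, 3.14, 3.14, 3.14].

INTERFACE

Orientations are given as a 3x3 rotation matrix whose columns are the frame's x, y, z axes.
In Python, from plant import ctrl, sensors, optics gives the robot as it stands. Calls block until the motion is done:
- ctrl.move_ptp(position, orientation): joint-space move of the TCP to a pose.
- ctrl.move_l(position, rot=None, vel=150, threshold=None): straight line of the TCP; rot=None keeps the orientation; vel is the mean speed in mm/s. With threshold (N) it stops when the force on the tool has changed by that much, and returns True; else False.
- ctrl.set_joints(angles): joint-space move.
- ctrl.gripper_to(opening, force=None): finger opening in mm; force is the grip in N (None keeps the last); returns when the fingers have stopped.
- ctrl.hold(seconds).
- ctrl.solve_ik(position, orientation): joint angles nearest the present ones, or None.
- sensors.read_state(): the state.
- optics.grab_frame(name): name is "scene" or "side" or "wrist"; returns (picture, depth): 384x512x3 uint8, red, green, blue; 384x512 float32, mm along the optical axis (not along the pixel's ray), 0 where there is no reading.
- optics.camera_params(name): a dict with "mtx" (3x3 intrinsics, pixels), "k1" (the pictures are not rectified: a ray, as slopes to the right and down, at radius r is drawn at 1 + k1 r^2 times it, then the intrinsics apply), "R" (3x3) and "t" (3): a world point X has camera coordinates R X + t; the wrist camera has in their place "T_tool_cam" (4x4, takes a point from camera to tool coordinates, whose origin is the TCP and whose axes are the flange's). Camera axes: x right, y down, z forward; pixel columns grow to the right and rows downward; lengths in mm; the calibration is good to about 2 mm. A picture is of the moment at which its call begins: read the wrist's pose just before it. camera_params takes no time and is no camera call.
A pose or a line that the arm cannot do raises ctrl.MotionError and nothing moves.
- ctrl.finish_job(): hands the job in; it is judged then, once.
The state is a dict: "t": time; "q": joint angles; "qvel": joint speeds; "tau": joint torques, N m; "eef_pos": TCP position; "eef_rot": TCP orientation; "force": force on the tool from outside, world axes, zero at the start; "wrist_torque": the same for the moment, N m; "grip_width": finger opening in mm; "grasp_force": force on a finger pad.
Only numpy, scipy, OpenCV 4.12 (cv2) and the standard library are available. Lean on these libraries where they do the work, as an engineer would, in place of code of your own. Each camera call takes 0.05 s, during which the arm holds its last target. There are 200 camera calls.

TASK

One of the four blue covers on the white dry block is not seated. Press with the fingertips on the rims of the covers until you find the one that rocks, then press that one down in its middle until it is fully home and level. Do not pick up or shift anything else on or around the block.

Things in the scene. Friction and masses are not known exactly. Their poses are not given: they have to be found in the camera images.
- dry_block: white bench-top dry-block heater, fixed: 90 (x) x 390 (y) x 55 mm, aluminium deck on top. Origin: centre of its underside, on the table; y along its length, front panel on the -x side. Four wells on its middle line at y = -156, -80, +80, +156 mm; which cover is where varies. One cover of the four is unseated.
- cover_a: blue well cover, identical to the others: flat-topped disc 64 mm across, skirt 12 mm tall, on a steel collar 50 mm across. Origin: centre of its flat top, about 73 to 83 mm above the table; z up. The collars differ in height by up to 5 mm, so height does not show which cover is seated. True of all four covers.
- cover_b: blue well cover, identical to the others: flat-topped disc 64 mm across, skirt 12 mm tall, on a steel collar 50 mm across. Origin: centre of its flat top, about 73 to 83 mm above the table; z up. A seated cover neither tips nor gives when pressed. True of all four covers.
- cover_c: blue well cover, identical to the others: flat-topped disc 64 mm across, skirt 12 mm tall, on a steel collar 50 mm across. Origin: centre of its flat top, about 73 to 83 mm above the table; z up. An unseated one stands level, 4.5 mm too high: pressed 20 to 26 mm from its centre with 2 to 4 N it tips about 0.2 rad (rim dips 4 to 5 mm) and springs back. True of all four covers.
- cover_d: blue well cover, identical to the others: flat-topped disc 64 mm across, skirt 12 mm tall, on a steel collar 50 mm across. Origin: centre of its flat top, about 73 to 83 mm above the table; z up. The unseated one, pressed in the middle with over 8 N (10 to 15 N is good), slides 4.5 mm down, stops, stays down and tips no more. True of all four covers.
- lab_timer: white timer, 66 x 66 x 19 mm, loose, lying flat on the middle of the block's deck between the wells. Origin: centre of its underside.
- petri_dish: petri dish, 63 mm across, 16 mm tall, loose on the table beside the +y end of the block. Origin: centre of its underside.
- red_dropper: small white bottle with red cap, 24 mm across, 68 mm tall, loose, by the +y end of the block. Origin: centre of its underside.
- forceps: steel forceps, 20 x 126 x 8 mm, lying loose by the -y end of the block. Origin: centre of its underside, y along its length.
- green_dropper: small white bottle with green cap, 24 mm across, 68 mm tall, loose, beyond the forceps. Origin: centre of its underside.
- tip_box: blue pipette-tip box with clear lid, 89 x 122 x 83 mm, standing on the table at the right. Origin: centre of its underside.

How it is judged (in metres and radians):
On the way, in this order (a step that is already met when the one before it is completed fails the run):
1. the unseated cover is pressed at its rim and seen to rock (tips more than 0.08 rad) (angle between any of cover_a, cover_b, cover_c, cover_d's own z axis and vertical above 0.08 rad), for 0.1 s.
2. that cover is pressed down and is level (((distance of cover_a from where it was at the start of the episode above 0.0033 m and angle between cover_a's own z axis and vertical below 0.035 rad) or (distance of cover_b from where it was at the start of the episode above 0.0033 m and angle between cover_b's own z axis and vertical below 0.035 rad) or (distance of cover_c from where it was at the start of the episode above 0.0033 m and angle between cover_c's own z axis and vertical below 0.035 rad) or (distance of cover_d from where it was at the start of the episode above 0.0033 m and angle between cover_d's own z axis and vertical below 0.035 rad))), for 0.2 s.
At the end, for the whole second after the job is handed in: The cover that rocked has gone down at least 3.3 mm from where it stood (fully home is 4.5 mm), all four covers are level within 0.035 rad (2 degrees), and every thing around is within 20 mm of where it stood (((distance of cover_a from where it was at the start of the episode above 0.0033 m and angle between cover_a's own z axis and vertical below 0.035 rad) or (distance of cover_b from where it was at the start of the episode above 0.0033 m and angle between cover_b's own z axis and vertical below 0.035 rad) or (distance of cover_c from where it was at the start of the episode above 0.0033 m and angle between cover_c's own z axis and vertical below 0.035 rad) or (distance of cover_d from where it was at the start of the episode above 0.0033 m and angle between cover_d's own z axis and vertical below 0.035 rad)) and angle between each of cover_a, cover_b, cover_c, cover_d's own z axis and vertical below 0.035 rad and distance of each of lab_timer, petri_dish, red_dropper, forceps, green_dropper, tip_box from where it was at the start of the episode below 0.02 m); the robot touches nothing.
It fails at once if a bystander is picked up, shifted by more than 20 mm or knocked over (distance of any of lab_timer, petri_dish, red_dropper, forceps, green_dropper, tip_box from where it was at the start of the episode above 0.02 m or angle between any of lab_timer, petri_dish, red_dropper, forceps, green_dropper, tip_box's own z axis and vertical above 0.5 rad).
It also fails if it takes over 64 s, if anything falls off the work surface, if the arm or the gripper's body presses on something with over 40 N, if the wrist force passes 120 N, or if a joint passes its speed limit or range.

## Working session

There is one attempt and no reset: what is moved stays moved. The work goes in short steps, each a Python script; the robot and the scene stay as the last script left them, time stands still between calls to the robot, and variables do not carry over. Pictures are saved under pics/ and viewed, at most 10 in all, crops included, and the job is handed in when it is done.

```bash
mkdir -p pics; cat > h.py <<'E'
import numpy as np, cv2
from plant import ctrl, sensors, optics
def cloud(name):
    s=sensors.read_state(); im,d=optics.grab_frame(name); p=optics.camera_params(name)
    K=np.array(p["mtx"]); h,w=d.shape
    u,v=np.meshgrid(np.arange(w),np.arange(h))
    pts=np.stack([u,v],-1).reshape(-1,1,2).astype(float)
    n=cv2.undistortPoints(pts,K,np.array([p["k1"],0,0,0.])).reshape(h,w,2)
    C=np.dstack([n*d[...,None],d]).astype(float)
    if "R" in p: W=(C-np.array(p["t"]))@np.array(p["R"])
    else:
        T=np.array(p["T_tool_cam"]); W=C@T[:3,:3].T+T[:3,3]
        W=W@np.array(s["eef_rot"]).T+np.array(s["eef_pos"])
    W[d<=0]=np.nan
    return im,d,W
E
python3 - <<'E'
from h import *
ims=[]
for n in("scene","side"):
    im,d,W=cloud(n); np.savez(f"{n}.npz",im=im,W=W); cv2.imwrite(f"pics/{n}.png",im[...,::-1])
    hsv=cv2.cvtColor(im,cv2.COLOR_RGB2HSV)
    m=((hsv[...,0]>95)&(hsv[...,0]<125)&(hsv[...,1]>110)&(hsv[...,2]>60)).astype(np.uint8)
    k,l,st,c=cv2.connectedComponentsWithStats(m)
    for i in range(1,k):
        if st[i,4]>60:
            P=W[l==i]; P=P[np.isfinite(P[:,0])]
            if len(P): print(n,c[i].round(),st[i,4],np.median(P,0).round(),np.percentile(P,2,0).round(),np.percentile(P,98,0).round())
print(ctrl.tcp_to_tips,sensors.read_state())
E
```

```text
scene [64. 23.] 141 [728. 211. 585.] [722. 121. 582.] [736. 287. 587.]
scene [65. 49.] 225 [709. 229. 535.] [706. 129. 532.] [712. 314. 538.]
scene [223.  53.] 148 [ 827. -376.  368.] [ 799. -418.  361.] [ 868. -345.  372.]
scene [213.  97.] 118 [ 734. -229.  273.] [ 731. -324.  268.] [ 736. -149.  278.]
scene [119. 164.] 362 [853.  84. 107.] [815.  40. 102.] [895. 123. 110.]
scene [275. 179.] 243 [ 456. -219.   78.] [ 426. -294.   67.] [ 479. -193.   81.]
scene [231. 211.] 554 [442.  -7.  80.] [417. -84.  67.] [473.  44.  86.]
side [389.  18.] 179 [ 785. -238.  611.] [ 772. -260.  601.] [ 813. -178.  616.]
side [227.  67.] 94 [ 807. 1169.   48.] [ 795. 1147.   24.] [ 848. 1272.   68.]
side [250.  96.] 164 [760. 677.  53.] [715. 648.  38.] [823. 750.  57.]
side [359. 140.] 99 [ 735. -256.  271.] [ 732. -335.  267.] [ 737. -156.  278.]
side [326. 138.] 97 [834.  69. 106.] [816.  34.  98.] [850. 109. 110.]
side [241. 177.] 371 [448. -42.  76.] [420. -95.  67.] [477.  36.  83.]
side [271. 218.] 534 [ 455. -277.   75.] [ 428. -331.   67.] [ 484. -199.   78.]
side [377. 271.] 835 [ 616. -
[... 254 characters left out ...]
1.50486797e-01]), 'qvel': array([ 6.55778877e-04, -1.67554502e-03, -3.61917468e-03, -4.51629957e-04,
       -1.43265003e-03, -3.02071341e-06]), 'tau': array([-1.47452711e-04, -3.84088862e+01, -2.92546946e+01, -2.35575244e-04,
        4.78033777e-03,  2.35885040e-05]), 'eef_pos': array([ 155.39275972, -552.92565192,  255.21534811]), 'eef_rot': array([[ 9.62752545e-01,  2.70383942e-01, -2.45020789e-04],
       [ 2.70383843e-01, -9.62750270e-01,  2.12021992e-03],
       [ 3.37379589e-04, -2.10749679e-03, -9.99997722e-01]]), 'force': array([ 0.06710253, -1.1478491 ,  0.12031053]), 'wrist_torque': array([-0.05091544,  0.01571183,  0.029203  ]), 'grasp_force': 0.0, 'grip_width': 85.34952466873303}
```

View pics/scene.png

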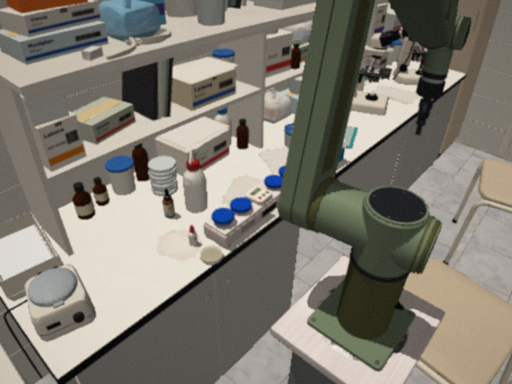

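View pics/side.png

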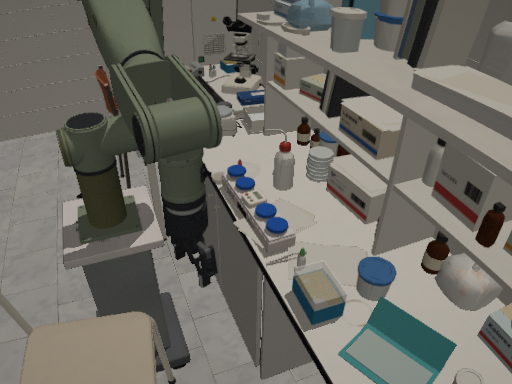

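The scene and side views show the four covers in a row, at scene pixels (217,216), (240,205), (273,182) and (287,172), and at side pixels (236,171), (245,184), (265,211) and (277,226). The timer sits in the middle and a tall bottle stands behind the block. Next I'll move the wrist camera over the block.

```bash
cat >> h.py <<'E'
def covers(im,W):
    hsv=cv2.cvtColor(im,cv2.COLOR_RGB2HSV)
    m=(hsv[...,0]>95)&(hsv[...,0]<125)&(hsv[...,1]>110)&(hsv[...,2]>50)&(W[...,2]>66)&(W[...,2]<92)&(W[...,0]>380)&(W[...,0]<540)&(W[...,1]>-400)&(W[...,1]<120)
    return m
E
python3 - <<'E'
from h import *
from scipy.optimize import minimize
P=[]
for n in("scene","side"):
    z=np.load(n+".npz"); m=covers(z["im"],z["W"]); p=z["W"][m]
    # count points inside four discs; fit block pose (x,y,yaw)
    f=lambda a:np.mean(np.clip(np.min([np.hypot(p[:,0]-a[0]+s*np.sin(a[2]),p[:,1]-a[1]-s*np.cos(a[2])) for s in(-156,-80,80,156)],0),0,40)**2)
    r=min((minimize(f,[450,y,w],method="Nelder-Mead") for y in(-170,-145,-120) for w in(-.15,0,.15)),key=lambda r:r.fun)
    print(n,m.sum(),r.x,r.fun)
R=np.array([[0,-1,0],[-1,0,0],[0,0,-1.]]).T
for pos in([450,-145,400],[420,-145,380]):
  for RR in (np.array([[1,0,0],[0,-1,0],[0,0,-1.]]),np.array([[0,1,0],[1,0,0],[0,0,-1.]]),np.array([[0,-1,0],[-1,0,0],[0,0,-1.]])):
    print(pos,RR[:,1],ctrl.solve_ik(pos,RR))
print(optics.camera_params("wrist"))
E
```

```text
scene 783 [ 4.49466564e+02 -1.35851587e+02  5.67956039e-02] 494.98279109898635
side 895 [ 4.51467141e+02 -1.50191507e+02  3.49502818e-02] 553.2106804492342
[450, -145, 400] [ 0. -1.  0.] [-4.95067159e-01 -9.14399824e-02  1.56430169e+00 -4.44089210e-16
  1.66873094e+00  1.07572917e+00]
[450, -145, 400] [1. 0. 0.] [-4.95067159e-01 -9.14399824e-02  1.56430169e+00 -4.44089210e-16
  1.66873094e+00 -4.95067159e-01]
[450, -145, 400] [-1.  0.  0.] [-4.95067159e-01 -9.14399824e-02  1.56430169e+00 -4.44089210e-16
  1.66873094e+00  2.64652549e+00]
[420, -145, 380] [ 0. -1.  0.] [-5.27666318e-01 -1.51725967e-01  1.65756721e+00 -4.44089210e-16
  1.63575141e+00  1.04313001e+00]
[420, -145, 380] [1. 0. 0.] [-5.27666318e-01 -1.51725967e-01  1.65756721e+00 -4.44089210e-16
  1.63575141e+00 -5.27666318e-01]
[420, -145, 380] [-1.  0.  0.] [-5.27666318e-01 -1.51725967e-01  1.65756721e+00 -4.44089210e-16
  1.63575141e+00  2.61392634e+00]
{'mtx': array([[321.0553152 ,   0.        , 250.76061038],
       [  0.        , 321.0553152 , 191.33101132],
       [  0.        ,   0.        ,   1.        ]]), 'k1': -0.027200159436609313, 'T_tool_cam': array([[-4.81796402e-04, -9.57818499e-01, -2.87373435e-01,
         7.38000769e+01],
       [ 9.99999708e-01, -6.31920401e-04,  4.29645795e-04,
        -5.67474940e-01],
       [-5.93119827e-04, -2.87373144e-01,  9.57818524e-01,
        -1.17018476e+02],
       [ 0.00000000e+00,  0.00000000e+00,  0.00000000e+00,
         1.00000000e+00]])}
```

```bash
python3 - <<'E'
from h import *
from scipy.optimize import minimize
R=np.array([[1,0,0],[0,-1,0],[0,0,-1.]])
ctrl.move_ptp([490,-145,380],R); ctrl.gripper_to(0)
im,d,W=cloud("wrist"); cv2.imwrite("pics/w.png",im[...,::-1])
m=covers(im,W); k,l,st,c=cv2.connectedComponentsWithStats(m.astype(np.uint8))
for i in range(1,k):
    if st[i,4]<150: continue
    p=W[l==i]; zt=np.percentile(p[:,2],90); t=p[p[:,2]>np.median(p[:,2])-4]
    (cx,cy),r=cv2.minEnclosingCircle(t[:,:2].astype(np.float32))
    print(c[i].round(),st[i,4],np.median(t,0).round(1),t[:,:2].mean(0).round(1),(round(cx,1),round(cy,1),round(r,1)))
s=sensors.read_state();print(s["t"],s["force"],s["grip_width"])
E
```

```text
[363. 174.] 1683 [ 460.7 -296.5   77.1] [ 460.6 -296.7] (459.4, -296.9, 32.2)
[308. 176.] 1650 [ 458.8 -221.4   76.4] [ 458.3 -221.3] (457.6, -221.3, 32.0)
[191. 180.] 1654 [453.3 -62.6  76.6] [452.9 -62.7] (451.9, -62.4, 31.8)
[134. 185.] 1203 [446.9  13.2  81.7] [447.5  13.1] (449.5, 13.7, 32.0)
2.875 [-0.12224554  0.29903507 -0.13553161] 0.15065270186564086
```

View pics/w.png

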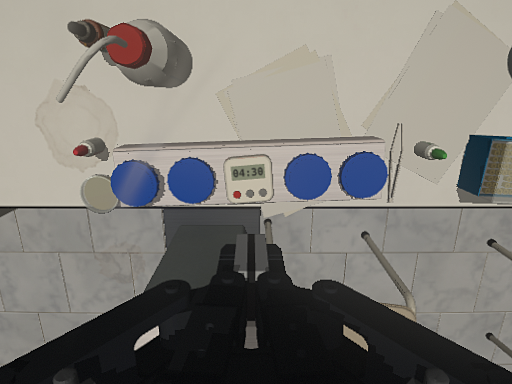

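The wrist view shows all four covers, at pixels (363,174), (308,176), (191,180) and (134,185). The fitted radii are 32 mm and the spacings 76/159/76, which match the data given. Next I'll probe the front rims.

```bash
cat >> h.py <<'E'
R0=np.array([[1,0,0],[0,-1,0],[0,0,-1.]])
C=[(459.6,-297,77),(457.8,-221.3,77),(452.2,-62.5,77),(449.3,13.6,82)]
def press(x,y,zc,fmax,dmax,step=0.7,clear=14):
    """descend to contact, then in steps to fmax or dmax; list of (tip z, force z)"""
    T=ctrl.tcp_to_tips
    ctrl.move_ptp([x,y,zc+clear+T],R0); ctrl.hold(.2)
    f0=sensors.read_state()["force"][2]; log=[]
    hit=ctrl.move_l([x,y,zc-8+T],vel=25,threshold=1.5)
    if not hit: return hit,log
    z=z0=sensors.read_state()["eef_pos"][2]
    while z>z0-dmax:
        ctrl.hold(.1); s=sensors.read_state(); f=s["force"][2]-f0
        log.append((round(s["eef_pos"][2]-T,2),round(f,1)))
        if f>fmax: break
        z-=step; ctrl.move_l([x,y,z],vel=15)
    return hit,log
E
python3 - <<'E'
from h import *
for i,(x,y,z) in enumerate(C):
    hit,log=press(x-23,y,z,4.5,5)
    s=sensors.read_state(); drop=log[0][0]-log[-1][0] if log else 0
    print(i,hit,log,s["t"])
    if drop>2.5: print("rocks?"); im,d=optics.grab_frame("side"); cv2.imwrite("pics/r.png",im[...,::-1])
    p=s["eef_pos"]; ctrl.move_l([p[0],p[1],z+14+25],vel=60)
    if drop>2.5 or not hit: break
E
```

```text
0 True [(np.float64(77.41), np.float64(5.4))] 4.95
1 True [(np.float64(76.69), np.float64(5.0))] 6.6417
2 True [(np.float64(76.94), np.float64(4.5)), (np.float64(76.9), np.float64(11.1))] 8.975
3 True [(np.float64(80.14), np.float64(1.3)), (np.float64(79.18), np.float64(1.6)), (np.float64(78.71), np.float64(5.0))] 11.4083
```

```bash
python3 - <<'E'
from h import *
x,y,z=C[3]
hit,log=press(x-26,y,z,4,5,step=.5); ctrl.hold(.4)
im,d,W=cloud("wrist"); m=covers(im,W)&(W[...,1]>-25); p=W[m]; p=p[(p[:,2]>70)]
A=np.c_[p[:,:2]-[x,y],np.ones(len(p))]; k=np.ones(len(p),bool)
for _ in range(5):
    c=np.linalg.lstsq(A[k],p[k,2],rcond=None)[0]; k=abs(A@c-p[:,2])<1.5
print(hit,log,"slopes",c,len(p),k.sum())
ctrl.move_l([x-26,y,z+39],vel=60); print(sensors.read_state()["t"])
E
```

```text
True [(np.float64(79.39), np.float64(1.6)), (np.float64(78.6), np.float64(0.6)), (np.float64(78.2), np.float64(3.7)), (np.float64(77.94), np.float64(5.0))] slopes [ 2.21337374e-01 -4.34562507e-03  8.19270836e+01] 12717 11674
15.0083
```

Cover 3, at the +y end, tips 0.22 rad about y, so it is the unseated one. Now I'll press its middle.

```bash
python3 - <<'E'
from h import *
x,y,z=C[3]
hit,log=press(x,y,z,13,7,step=.5); ctrl.hold(.4)
print(hit,log)
ctrl.move_l([x,y,z+60],vel=80); ctrl.move_ptp([490,-145,380],R0); ctrl.hold(.3)
im,d,W=cloud("wrist"); cv2.imwrite("pics/e.png",im[...,::-1]); m=covers(im,W)
for x,y,z in C:
    p=W[m]; p=p[np.hypot(p[:,0]-x,p[:,1]-y)<27]
    A=np.c_[p[:,:2]-[x,y],np.ones(len(p))]; k=np.ones(len(p),bool)
    for _ in range(5):
        c=np.linalg.lstsq(A[k],p[k,2],rcond=None)[0]; k=abs(A@c-p[:,2])<2
    print(c.round(3))
print(sensors.read_state()["t"])
E
```

```text
True [(np.float64(81.5), np.float64(0.4)), (np.float64(81.15), np.float64(5.0)), (np.float64(80.81), np.float64(6.5)), (np.float64(80.42), np.float64(7.1)), (np.float64(79.92), np.float64(7.1)), (np.float64(79.44), np.float64(6.7)), (np.float64(78.93), np.float64(7.3)), (np.float64(78.45), np.float64(6.4)), (np.float64(77.93), np.float64(7.9)), (np.float64(77.52), np.float64(8.4)), (np.float64(77.39), np.float64(10.9)), (np.float64(77.29), np.float64(13.5))]
[-2.000e-03  3.000e-03  7.717e+01]
[ 0.   -0.   76.45]
[-2.0000e-03  2.0000e-03  7.6685e+01]
[-3.0000e-03  0.0000e+00  7.7067e+01]
22.5333
```

```bash
python3 -c "
from plant import ctrl
print(ctrl.finish_job())"
```

```text
the job is handed in; nothing more can be done
None
```

The unseated cover was the one at the +y end: it tipped about 0.22 rad at the rim, and pressing its middle to 13.5 N moved it about 4.5 mm down. All four covers then measured level within 0.004 rad, and I handed the job in at about 22.5 s without rechecking the loose items by camera.

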